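# Find the bushing with the steel core and hold it over the hub

## Robot

A 7-joint arm with a two-finger parallel gripper is mounted at the origin on the work surface. World frame = base frame: x ahead of the robot, y to its left, z up, the work surface at z = 0. Lengths are in m, angles in rad, forces in N, time in s.
With the tool pointing down it reaches from about 0.425 to 0.925 m from the base axis. Payload 6.8 kg.
Tool frame: the origin (TCP) lies between the finger pads; the fingertips stand 17 mm ahead of it and the grasp point (between the pads) lies 2 mm behind it; z points along the fingers, y is the direction in which the jaws open and shut (so a half turn about z gives the same grasp; the last joint's range is limited). The gripper opens to 85 mm and grips with 20 to 120 N. Pads are 22 mm wide; open, the fingers measure 114 mm over their backs; the gripper's body (76 mm by 85 mm) begins 54 mm behind the grasp point. The pads swing forward as they close: fully open they stand 13 mm farther back than shut.
Start: joints at [-1.217, 0.477, 0.022, 1.555, -0.011, 1.109, -0.083], TCP at [0.301, 0.604, 0.248] pointing down, gripper open.
Joint ranges: [-2.96, 2.96], [-0.34, 2.1], [-1.41, 1.46], [0.24, 2.44], [-1.37, 4.51], [0.17, 1.92], [-2.96, 2.96]. Speed limits (rad/s): [2.39, 2.39, 3.14, 3.14, 3.14, 3.14, 3.14].

## Interface

Orientations are given as a unit quaternion [w, x, y, z].
In Python, from station import bot gives the robot as it stands. The module is installed in compiled form; this text tells all that it offers.
- The arm moves only by the tool carry_out, never from a script. Its argument "moves" is a list of rows, each a list of 3 entries, a list of its own where there are three numbers: the turn, a rotation vector about the tool's x, y, z in degrees, then the shift along the tool's x, y, z in cm, then the finger opening in cm, from 0 to 8.54. A call has 1 to 5 rows; each row is the pose to reach, as a shift and turn from the pose commanded when the call began, along the tool's axes at that moment; what a row does not reach only later rows make up. A row lasts 1/8 s, in which the tool goes at most 62.5 mm and 10.7 degrees, less where a joint would pass 70% of its speed; a pose out of reach is approached as far as the arm can. A call with a gripper value outside its range is refused whole. The fingers move at their own pace and stop on an object; "newtons" is the grip in N (left out, the last holds). Time passes only in rows, so rows that repeat a pose let the fingers close. It gives the time, the measured TCP pose, the force and the opening at its end, in the units of the state.
- bot.get_obs(): the state, without advancing time (a new reading comes with each control period).
- bot.read_camera(name): name is "side" or "top"; returns the picture (400x640x3 uint8, red, green, blue); there is no depth.
- bot.camera_info(name): a dict with "vertical_fov" (degrees; the focal length in pixels is half the picture's height over the tangent of half this angle, whatever the lens; pixels are square), "cx", "cy" (the principal point, pixels), "position" and "attitude" of the camera in the world. Camera axes: x right, y up, looking along -z (the intrinsics and any distortion apply to the point x, -y, -z); pixel columns grow to the right and rows downward; lengths in m; the calibration is good to about 2 mm. A picture is of the moment at which its call begins. camera_info takes no time and is no camera call.
- bot.hand_in(): hands the job in, once; it reports no verdict.
Trained networks look in the newest picture that a camera, given by its name, has taken for a name from the list of things; names that differ only in an ending like _2 or _b are one class to them, and where a whole thing is asked for, a point or a joint stands for the part that bears it (a point fixed in the world has none). Each returns a list of dicts, best first, with "score" (0 to 1); they miss things now and then, are a little off and sometimes report something else, mostly with a low value. They report only what shows in the picture. A call takes as long as a camera call. They do not tell look-alikes from the thing itself.
- bot.silhouettes(label, camera): "region" (400x640 bool, what is visible of it) and "location" ([column, row] in pixels, amid what is visible of it).
The state is a dict: "t": time; "q": joint angles; "joint_vel": joint speeds; "joint_torque": joint torques, N m; "eef_pos": TCP position; "tool_rot": TCP orientation; "contact_force": force on the tool from outside, world axes, zero at the start; "torque": the same for the moment, N m; "gripper_width": opening from 0.0 (shut) to 1.0 (fully open).
Only numpy, scipy, OpenCV 4.12 (cv2) and the standard library are available. Lean on these libraries where they do the work, as an engineer would, in place of code of your own. Each camera call takes 0.05 s, during which the arm holds its last target. There are 200 camera calls.

## Task

Two look-alike bushings stand in the aluminium parts tray and only the heavier one has the steel core. Lift the red-capped one at least 5 cm to feel its weight, stand it back in the tray and let it go, then lift the blue-capped one the same way, and work out which is heavier. Finish while still holding the heavier one: upright and still, centred over the bore of the hub with its underside about 3 cm above it, touching nothing but the gripper, while the lighter one stands released in the tray; never tip a bushing over, and leave the spanner, jar and bearing alone.

Things in the scene. Friction and masses are not known exactly. Their poses are not given: they have to be found in the camera images.
- bushing_red_center (a point): capped brass bushing, an upright cylinder 40 mm in diameter and 60 mm tall with a red cap (the whole top face and the top 9 mm of the side; 41 mm in diameter there). Loose; its weight is hidden inside and cannot be seen: with its core it weighs between 0.2 and 0.75 kg, and the two bushings differ by at least 0.15 kg, either may be the heavier. This point is its centre, on the axis 30 mm above its underside; z is its axis, pointing up
- bushing_blue_center (a point): capped brass bushing, an upright cylinder 40 mm in diameter and 60 mm tall with a blue cap (the whole top face and the top 9 mm of the side; 41 mm in diameter there). Loose; its weight is hidden inside and cannot be seen: with its core it weighs between 0.2 and 0.75 kg, and the two bushings differ by at least 0.15 kg, either may be the heavier. This point is its centre, on the axis 30 mm above its underside; z is its axis, pointing up
- bushing_red: the same red-capped bushing; origin at the centre of its underside
- bushing_blue: the same blue-capped bushing; origin at the centre of its underside
- tray: fixed shallow aluminium parts tray, 135 mm (its x) by 215 mm (its y), outer height 12 mm, walls and floor 4 mm thick; origin at the centre of its underside. The bushings stand in it side by side along its y axis (each within 20 mm of the middle line), about 110 mm between centres
- tray_in (a point): centre of the tray's inner floor; axes as the tray's, z up
- hub: fixed steel wheel hub: grey flange 112 mm in diameter and 14 mm thick on the bench, with an upright steel barrel 72 mm in diameter whose rim is 50 mm above the bench and whose open bore is 43 mm in diameter; origin at the centre of its underside
- hub_bore (a point): centre of the mouth of the hub's bore, level with the rim, 50 mm above the bench; the bore's axis is vertical
- spanner: loose steel spanner, 170 mm long, lying on the bench; bystander, leave alone; origin at its underside
- jar: loose amber jar with an orange lid, 60 mm in diameter, 80 mm tall; bystander, leave alone; origin at its underside
- bearing: loose steel bearing ring, 62 mm outer diameter, 18 mm tall; bystander, leave alone; origin at its underside
There are look-alikes about, which are no part of the job. Leave any brown look-alike of the bushing_red alone.

How it is judged:
By the outcome, as a careful person would: the job done as asked, in the order asked, and still so for the second after the job is handed in, while the arm keeps its last pose, push and grip.
It also fails if it takes over 58 s, if anything falls off the work surface, if the arm or the gripper's body presses on something with over 40 N, if the wrist force passes 120 N, or if a joint passes its speed limit or range.

## Working session

There is one attempt and no reset: what is moved stays moved. The work goes in short steps, Python scripts to look and compute and a tool call to move; the robot and the scene stay as the last step left them, time stands still between calls to the robot, and variables do not carry over. Pictures are saved under pics/ and viewed, about 8 in all and at most 12, crops included, and the job is handed in when it is done.

Besides the shell and the picture viewer there is one more tool, called after "Emit:" as name([rows], argument=value, ...), one row to a line, values as JSON. carry_out: Moves the arm, as the interface text tells. Its arguments: {"type":"object","properties":{"moves":{"type":"array"},"newtons":{"type":"number"}},"required":["moves"]}

```bash
mkdir -p pics; python3 - <<'E'
from station import bot
import cv2
o=bot.get_obs()
for k,v in o.items(): print(k,v)
for c in("side","top"):
    print(c,bot.camera_info(c))
    cv2.imwrite(f"pics/{c}0.png",bot.read_camera(c)[:,:,::-1])
    for l in("bushing_red","bushing_blue","tray","hub","jar","bearing","spanner"):
        print(c,l,[(round(d["score"],2),[round(float(x)) for x in d["location"]],int(d["region"].sum())) for d in bot.silhouettes(l,c)])
E
```

```text
t 0.0
q [-1.21707205  0.477818    0.02231558  1.5564651  -0.01153395  1.10929245
 -0.08309655]
joint_vel [-1.53053121e-04 -6.03622916e-05  2.20858535e-04  1.37019128e-03
 -1.41124469e-03 -6.54510649e-04  3.99753777e-04]
joint_torque [-5.51400117e-04 -5.96452117e+01  1.60792306e+00 -2.81198001e+01
  1.25671917e-02  9.49886598e-03 -9.33218388e-06]
eef_pos [0.30050458 0.60378338 0.24730744]
tool_rot [-1.64638400e-04  2.28850254e-01  9.73461196e-01 -9.13170612e-04]
contact_force [-0.45123789  0.10734804 -0.54218967]
torque [-0.04178285  0.02047557  0.01063253]
gripper_width 1.0005479835185123
side {'vertical_fov': 56.62616415130593, 'cx': 323.9237698195799, 'cy': 202.48931687504043, 'position': array([0.23497433, 0.4075005 , 0.4967331 ]), 'attitude': array([-0.3207863 , -0.15737996,  0.41616179,  0.83614416])}
side bushing_red [(0.94, [380, 288], 1029), (0.93, [313, 256], 842), (0.72, [335, 224], 646), (0.61, [385, 249], 802)]
side bushing_blue [(0.71, [270, 298], 1140)]
side tray [(0.83, [285, 297], 7028)]
side hub [(0.83, [403, 203], 1739)]
side jar [(0.71, [154, 250], 1872), (0.22, [281, 292], 6831)]
side bearing [(0.87, [341, 160], 359), (0.18, [150, 251], 1820)]
side spanner [(0.84, [261, 210], 615)]
top {'vertical_fov': 51.29738644686175, 'cx': 316.680807069531, 'cy': 200.99416051278791, 'position': array([0.49054792, 0.00962335, 0.85737209]), 'attitude': array([ 0.71311132,  0.04437234, -0.04987788, -0.69786499])}
top bushing_red [(0.94, [326, 209], 385), (0.89, [278, 222], 383), (0.58, [333, 265], 319), (0.58, [287, 288], 401)]
top bushing_blue [(0.78, [219, 229], 481)]
top tray [(0.91, [248, 218], 6273)]
top hub [(0.91, [412, 241], 2399)]
top jar [(0.78, [191, 116], 1033)]
top bearing [(0.87, [439, 128], 629), (0.41, [251, 218], 6167)]
top spanner [(0.7, [305, 132], 645), (0.52, [214, 229], 470)]
```

View pics/top0.png

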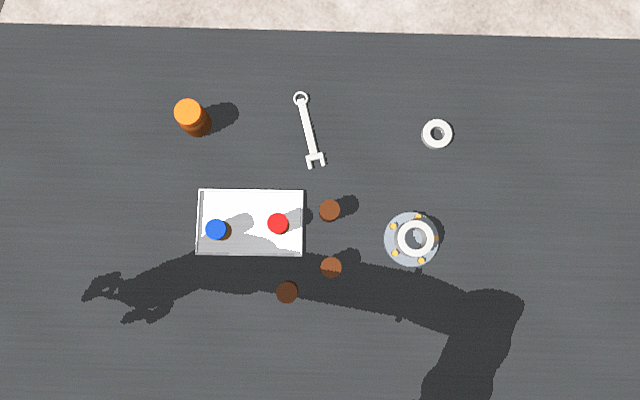

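View pics/side0.png

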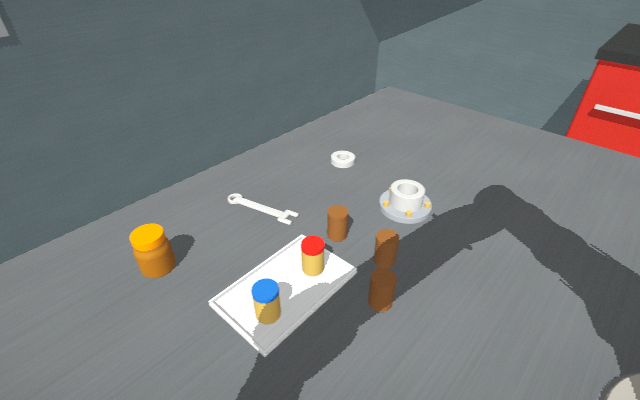

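```bash
cat > h.py <<'E'
from station import bot
import numpy as np, cv2
from scipy.spatial.transform import Rotation as R
from scipy.optimize import least_squares
def proj(P,c):
    i=bot.camera_info(c); q=i["attitude"]; f=200/np.tan(np.radians(i["vertical_fov"]/2))
    p=(np.atleast_2d(P)-i["position"])@R.from_quat(np.r_[q[1:],q[0]]).as_matrix()
    return np.c_[i["cx"]+f*p[:,0]/-p[:,2], i["cy"]-f*p[:,1]/-p[:,2]]
def ray(uv,z,c):
    s=least_squares(lambda x:(proj([*x,z],c)[0]-uv),[.6,.1]); return s.x
def circ(x,y,z,r,n=48):
    a=np.linspace(0,2*np.pi,n,endpoint=False); return np.c_[x+r*np.cos(a),y+r*np.sin(a),np.full(n,z)]
def hullc(P,c):
    h=cv2.convexHull(proj(P,c).astype(np.float32)); m=cv2.moments(h); return np.array([m["m10"],m["m01"]])/m["m00"],m["m00"]
def mask(img,col):
    h=cv2.cvtColor(img,cv2.COLOR_RGB2HSV); H,S,V=cv2.split(h)
    m=(S>170)&(V>70)&(((H<5)|(H>175)) if col=="red" else ((H>100)&(H<130)))
    n,l,st,ce=cv2.connectedComponentsWithStats(m.astype(np.uint8))
    return m,[(ce[k],st[k,4]) for k in range(1,n) if st[k,4]>60]
def cap(cen,c,ztop=.064):
    g=lambda x:hullc(np.r_[circ(*x,ztop,.0205),circ(*x,ztop-.009,.0205)],c)
    s=least_squares(lambda x:g(x)[0]-cen,ray(cen,ztop,c)); return s.x,g(s.x)[1]
E
python3 - <<'E'
from h import *
ims={c:bot.read_camera(c) for c in("top","side")}
for c,im in ims.items():
    for col in("red","blue"):
        for cen,a in mask(im,col)[1]:
            if cen[1]>100: print(c,col,cen.round(1),a,cap(cen,c))
    d=bot.silhouettes("tray",c)[0]["region"].astype(np.uint8)
    cs=max(cv2.findContours(d,0,1)[0],key=cv2.contourArea)
    r=cv2.approxPolyDP(cv2.convexHull(cs),6,True)[:,0]; 
    print(c,"tray",[(p.tolist(),ray(p,.012,c).round(3).tolist()) for p in r])
    d=bot.silhouettes("hub",c)[0]["region"]
    v,u=np.nonzero(d); cen=np.array([u.mean(),v.mean()])
    g=lambda x:hullc(np.r_[circ(*x,0,.056),circ(*x,.014,.056),circ(*x,.05,.036)],c)
    s=least_squares(lambda x:g(x)[0]-cen,[.5,-.1]);print(c,"hub",s.x,d.sum(),g(s.x)[1])
    for l in ("bushing_red","jar","bearing","spanner"):
        for k in bot.silhouettes(l,c): print(l,round(k["score"],2),ray(k["location"],.03,c).round(3))
t=cv2.resize(ims["top"][170:310,180:460],None,fx=2.8,fy=2.8,interpolation=2)
cv2.imwrite("pics/crop.png",t[:,:,::-1])
E
```

```text
top red [277.4 222.9] 316 (array([0.55351205, 0.07874088]), 369.7123837065883)
top blue [215.7 228.8] 322 (array([0.53985647, 0.19623158]), 385.7797874514945)
top tray [([302, 191], [0.624, 0.035]), ([300, 255], [0.494, 0.035]), ([195, 252], [0.495, 0.247]), ([199, 188], [0.626, 0.246])]Traceback (most recent call last):
  File "<stdin>", line 11, in <module>
IndexError: list index out of range
```

```bash
cat > m.py <<'E'
from h import *
ims={c:bot.read_camera(c) for c in("top","side")}
for c,im in ims.items():
    for col in("red","blue"):
        for cen,a in mask(im,col)[1]:
            if cen[1]>100: print(c,col,cen.round(1),a,cap(cen,c))
    for k in bot.silhouettes("tray",c)[:1]:
        d=k["region"].astype(np.uint8)
        cs=max(cv2.findContours(d,0,1)[0],key=cv2.contourArea)
        r=cv2.approxPolyDP(cv2.convexHull(cs),6,True)[:,0]; 
        print(c,"tray",[(p.tolist(),ray(p,.012,c).round(3).tolist()) for p in r])
    for k in bot.silhouettes("hub",c)[:1]:
        d=k["region"];v,u=np.nonzero(d); cen=np.array([u.mean(),v.mean()])
        g=lambda x:hullc(np.r_[circ(*x,0,.056),circ(*x,.014,.056),circ(*x,.05,.036)],c)
        s=least_squares(lambda x:g(x)[0]-cen,[.5,-.1]);print(c,"hub",s.x,d.sum(),g(s.x)[1])
    for l in ("bushing_red","jar","bearing","spanner"):
        for k in bot.silhouettes(l,c): print(l,round(k["score"],2),ray(k["location"],.03,c).round(3))
    # overlay
for c,(y0,y1,x0,x1) in {"top":(170,310,180,460),"side":(170,350,190,450)}.items():
    s=3; t=cv2.resize(ims[c][y0:y1,x0:x1],None,fx=s,fy=s,interpolation=2)
    cv2.imwrite(f"pics/crop_{c}.png",t[:,:,::-1])
E
python3 m.py; python3 -c "
import cv2;print(cv2.imread('pics/crop_side.png').shape)"
```

```text
top red [277.5 222.9] 316 (array([0.55352484, 0.07871101]), 369.7079152276274)
top blue [215.7 228.8] 324 (array([0.53979386, 0.19627766]), 385.7958852755837)
top tray [([198, 190], [0.621, 0.248]), ([300, 190], [0.626, 0.039]), ([301, 253], [0.498, 0.034]), ([197, 253], [0.493, 0.242])]
top hub [ 0.5319339  -0.18822804] 2341 2457.387192385271
bushing_red 0.95 [ 0.584 -0.013]
bushing_red 0.86 [0.552 0.078]
bushing_red 0.86 [0.428 0.058]
bushing_red 0.78 [ 0.471 -0.024]
jar 0.96 [0.776 0.268]
jar 0.31 [0.749 0.028]
jar 0.2 [0.557 0.08 ]
bearing 0.83 [ 0.758 -0.246]
spanner 0.75 [0.743 0.022]
spanner 0.58 [0.766 0.266]
side red [609.7 108.8] 4769 (array([ 0.29992057, -0.92799801]), 112.75196638330817)
side red [312.3 245.2] 358 (array([0.55371142, 0.07873661]), 413.1348740821704)
side blue [264.7 290.4] 507 (array([0.53996006, 0.19633104]), 586.1344335526228)
side tray [([355, 268], [0.493, 0.035]), ([264, 356], [0.485, 0.251]), ([209, 304], [0.618, 0.251]), ([300, 235], [0.625, 0.039])]
side hub [ 0.53239116 -0.18596954] 1709 1842.5402000069153
bushing_red 0.87 [ 0.469 -0.03 ]
bushing_red 0.72 [0.555 0.079]
bushing_red 0.69 [0.42  0.059]
bushing_red 0.57 [ 0.588 -0.028]
jar 0.79 [0.77  0.259]
bearing 0.6 [ 0.73  -0.213]
bearing 0.59 [ 0.518 -0.166]
spanner 0.65 [0.72  0.049]
(540, 780, 3)
```

View pics/crop_top.png

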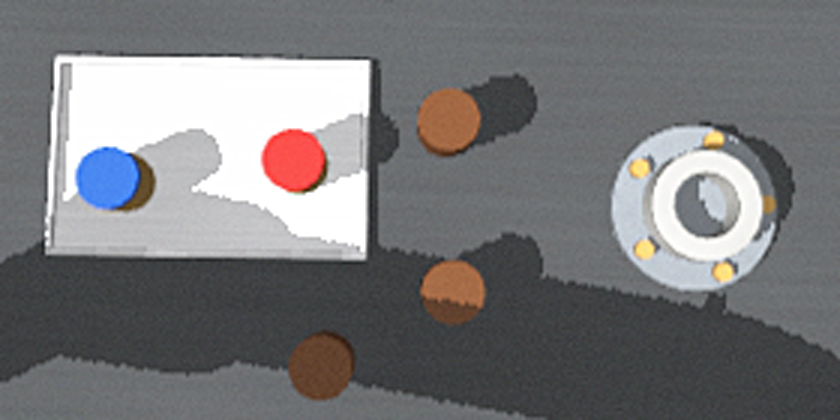

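```bash
cat >> h.py <<'E'
def go(xyz,yaw=0.):
    "turn/shift to TCP xyz, pointing down, jaws at angle yaw (deg) in world"
    o=bot.get_obs(); q=o["tool_rot"]; A=R.from_quat(np.r_[q[1:],q[0]])
    best=None
    for k in (0,180):
        a=np.radians(yaw+k); y=np.array([np.cos(a),np.sin(a),0]); z=np.array([0,0,-1.])
        B=R.from_matrix(np.c_[np.cross(y,z),y,z]); v=(A.inv()*B).as_rotvec(True)
        if best is None or np.linalg.norm(v)<np.linalg.norm(best): best=v
    print("turn",best.round(2),"shift",(A.inv().apply(np.array(xyz)-o["eef_pos"])*100).round(2))
E
python3 - <<'E'
from h import *
im=bot.read_camera("top"); g=im.min(2)[215:262,390:440]
m=(g>205).astype(np.uint8)
n,l,st,ce=cv2.connectedComponentsWithStats(m); k=1+st[1:,4].argmax(); m=(l==k).astype(np.uint8)
c=max(cv2.findContours(m,0,1)[0],key=cv2.contourArea); e=cv2.fitEllipse(c); print("ring",e,st[k])
uv=np.array(e[0])+[390,215]; x=ray(uv,.05,"top"); print(x, "expected radius px",np.ptp(proj(circ(*x,.05,.036),"top"),axis=0))
go([.5536,.0787,.17])
E
```

```text
ring ((25.21706771850586, 23.194509506225586), (35.369747161865234, 36.33131790161133), 146.05018615722656) [  7   5  37  37 667]
[ 0.53051217 -0.18787166] expected radius px [37.10828841 37.27798007]
turn [ 0.   -0.   63.54] shift [-46.05 -35.79   7.83]
```

Emit:
carry_out([
  [[0,0,10.5],[-4.6,-3.6,0.8],6.5],
  [[0,0,21],[-9.2,-7.2,1.6],6.5],
  [[0,0,31.5],[-13.8,-10.8,2.4],6.5],
  [[0,0,42],[-18.4,-14.4,3.2],6.5],
  [[0,0,52.5],[-23,-18,4],6.5],
], newtons=60)

```text
t: 2.38
eef_pos: [0.4272, 0.339, 0.2084]
tool_rot: [-0.0, 0.638, 0.77, 0.0]
contact_force: [1.0, -0.2, 0.7]
gripper_width: 0.761
```

```bash
python3 -c "
from h import *
go([.5536,.0787,.17]);print(bot.get_obs()['q'])"
```

```text
turn [ 0.04 -0.04 10.69] shift [-27.93   7.59   3.83]
[-1.01219465  0.31257113  0.27771177  1.92448996 -0.10654011  0.9175431
 -0.49583574]
```

Emit:
carry_out([
  [[0,0,3],[-6,1.6,0.9],6.5],
  [[0,0,6],[-12,3.2,1.8],6.5],
  [[0,0,9],[-18,4.9,2.6],6.5],
  [[0,0,10.7],[-23.5,6.4,3.3],6.5],
  [[0,0,10.7],[-27.9,7.6,3.8],6.5],
])

```text
t: 3.0
eef_pos: [0.5554, 0.0789, 0.1703]
tool_rot: [0.0, 0.706, 0.709, 0.0]
contact_force: [-0.7, 1.3, -0.1]
gripper_width: 0.764
```

```bash
python3 -c "
from h import *
go([.5536,.0787,.17]);go([.5536,.0787,.036]);print(bot.get_obs()['q'])
im=bot.read_camera('side'); im2=bot.read_camera('top')
for c,i in (('side',im),('top',im2)):
  for cen,a in mask(i,'red')[1]: print(c,cen,a,cap(cen,c))
t=cv2.resize(im[100:350,170:450],None,fx=2.4,fy=2.4)
cv2.imwrite('pics/a.png',t[:,:,::-1])"
```

```text
turn [0.03 0.02 0.23] shift [-0.02 -0.18  0.03]
turn [0.03 0.02 0.23] shift [-1.000e-02 -1.800e-01  1.343e+01]
[-0.5660151   0.39867384  0.397409    1.92817412 -0.20037937  0.85244674
 -0.06015121]
side [609.71518456 108.83892617] 4768 (array([ 0.29984564, -0.92779858]), 112.79316815314814)
side [312.34166667 245.19166667] 360 (array([0.5537191 , 0.07874006]), 413.13130853301845)
```

View pics/a.png

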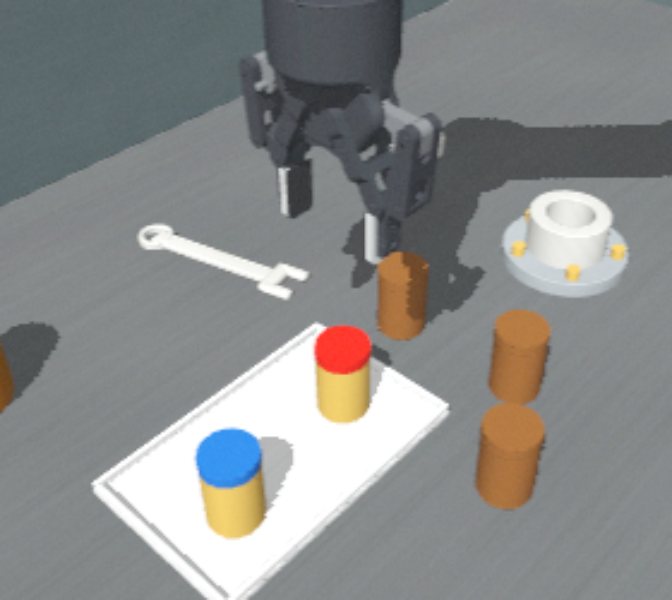

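The gripper is open above the red cap (crop 343,350), with its jaws along world x. The browns are clear of it. Next I descend.

Emit:
carry_out([
  [[0,0,0.2],[0,-0.2,4.5],6.5],
  [[0,0,0.2],[0,-0.2,9],6.5],
  [[0,0,0.2],[0,-0.2,11.5],6.5],
  [[0,0,0.2],[0,-0.2,13.3],6.5],
  [[0,0,0.2],[0,-0.2,13.3],6.5],
])

```text
t: 3.72
eef_pos: [0.5519, 0.0817, 0.0365]
tool_rot: [-0.001, 0.706, 0.708, -0.001]
contact_force: [0.0, 0.3, 1.3]
gripper_width: 0.759
```

```bash
python3 -c "
from h import *
go([.5536,.0787,.037]);o=bot.get_obs();print(o['contact_force'],o['gripper_width'],o['joint_torque'])"
```

```text
turn [-0.1   0.01  0.17] shift [-0.3   0.17 -0.05]
[0.01223622 0.33033831 1.34918274] 0.7585237128031782 [  0.05458859 -51.67389393   6.02524906 -16.22076094  -0.07055095
  -0.17905276   0.0635561 ]
```

Emit:
carry_out([
  [[0,0,0],[0,0,0],6.5],
  [[0,0,0],[0,0,0],6.5],
])

```text
t: 3.98
eef_pos: [0.5533, 0.0816, 0.0384]
tool_rot: [0.0, 0.706, 0.708, 0.001]
contact_force: [0.1, -0.9, 0.5]
gripper_width: 0.762
```

```bash
python3 -c "
from h import *
go([.5536,.0787,.037]);o=bot.get_obs();print(o['joint_vel'])"
```

```text
turn [ 0.11 -0.04  0.14] shift [-0.29  0.03  0.14]
[ 0.00145882  0.00106642 -0.00191018  0.00210908 -0.00054279  0.00042443
  0.00269975]
```

Settled with a 3 mm offset in y. I correct it and close the jaws.

Emit:
carry_out([
  [[0,0,0],[-0.3,0,0.1],6.5],
  [[0,0,0],[-0.3,0,0.1],6.5],
  [[0,0,0],[-0.3,0,0.1],3.5],
  [[0,0,0],[-0.3,0,0.1],3.5],
  [[0,0,0],[-0.3,0,0.1],3.5],
])

```text
t: 4.6
eef_pos: [0.5529, 0.0784, 0.0367]
tool_rot: [0.0, 0.706, 0.708, 0.0]
contact_force: [0.4, -0.1, 5.0]
gripper_width: 0.447
```

Emit:
carry_out([
  [[0,0,0],[0,0,0],3.5],
  [[0,0,0],[0,0,0],3.5],
  [[0,0,0],[0,0,0],3.5],
  [[0,0,0],[0,0,0],3.5],
])

```text
t: 5.1
eef_pos: [0.5529, 0.0784, 0.0367]
tool_rot: [0.0, 0.706, 0.708, 0.0]
contact_force: [-1.5, -0.0, 5.8]
gripper_width: 0.447
```

Emit:
carry_out([
  [[0,0,0],[0,0,-1],3.5],
  [[0,0,0],[0,0,-3],3.5],
  [[0,0,0],[0,0,-5.5],3.5],
  [[0,0,0],[0,0,-8],3.5],
  [[0,0,0],[0,0,-9],3.5],
])

```text
t: 5.72
eef_pos: [0.5523, 0.0784, 0.1271]
tool_rot: [0.0, 0.706, 0.708, 0.0]
contact_force: [-0.0, -0.9, -7.1]
gripper_width: 0.449
```

Emit:
carry_out([
  [[0,0,0],[0,0,0],3.5],
  [[0,0,0],[0,0,0],3.5],
  [[0,0,0],[0,0,0],3.5],
  [[0,0,0],[0,0,0],3.5],
  [[0,0,0],[0,0,0],3.5],
])

```text
t: 6.35
eef_pos: [0.5523, 0.0783, 0.126]
tool_rot: [-0.0, 0.706, 0.708, -0.0]
contact_force: [-0.9, -0.3, -6.5]
gripper_width: 0.449
```

```bash
cat > w.py <<'E'
from h import *
F=[];T=[];P=[]
for k in range(20):
    im=bot.read_camera(("side","top")[k%2]); o=bot.get_obs(); F.append(o["contact_force"]);T.append(o["joint_torque"]);P.append(o["eef_pos"])
    if k<2:
        cv2.imwrite(f"pics/w{int(o['t']*100)}.png",cv2.resize(im[100:350,170:450],None,fx=2.4,fy=2.4)[:,:,::-1])
        for col in ("red","blue"):
            print(("side","top")[k%2],col,[(c.round(1),a) for c,a in mask(im,col)[1] if a<2000])
print(o["t"],"F",np.mean(F,0),np.std(F,0),"\nT",np.mean(T,0).round(3),"P",np.mean(P,0),o["gripper_width"])
E
python3 w.py; ls pics
```

```text
side red [(array([307.6, 204.2]), np.int32(267))]
side blue [(array([264.7, 290.4]), np.int32(507))]
top red []
top blue []
7.35 F [-0.18441916 -0.13742268 -6.53285195] [0.35572633 0.52503684 0.43188395] 
T [ 2.0000e-03 -5.1620e+01  6.4170e+00 -2.3143e+01  9.0000e-03  3.0000e-03
  0.0000e+00] P [0.55247611 0.07839107 0.12628617] 0.447157483532968
a.png
crop_side.png
crop_top.png
side0.png
top0.png
w640.png
w645.png
```

Red weighs about 6.5 N. I stand it back down.

Emit:
carry_out([
  [[0,0,0],[0,0,4],3.5],
  [[0,0,0],[0,0,7],3.5],
  [[0,0,0],[0,0,8.2],3.5],
  [[0,0,0],[0,0,8.7],3.5],
  [[0,0,0],[0,0,8.8],3.5],
])

```text
t: 7.98
eef_pos: [0.5532, 0.0784, 0.0389]
tool_rot: [0.0, 0.706, 0.708, 0.001]
contact_force: [1.0, -0.0, -6.7]
gripper_width: 0.449
```

Emit:
carry_out([
  [[0,0,0],[0,0,0.1],3.5],
  [[0,0,0],[0,0,0.1],3.5],
  [[0,0,0],[0,0,0.1],3.5],
])

```text
t: 8.35
eef_pos: [0.5527, 0.0785, 0.0377]
tool_rot: [0.0, 0.706, 0.708, 0.0]
contact_force: [0.7, -0.0, -6.7]
gripper_width: 0.453
```

Emit:
carry_out([
  [[0,0,0],[0,0,0.05],3.5],
  [[0,0,0],[0,0,0.1],3.5],
  [[0,0,0],[0,0,0.1],3.5],
  [[0,0,0],[0,0,0.1],3.5],
])

```text
t: 8.85
eef_pos: [0.5526, 0.0784, 0.0367]
tool_rot: [-0.0, 0.706, 0.708, 0.0]
contact_force: [-2.4, 0.1, 2.4]
gripper_width: 0.451
```

Emit:
carry_out([
  [[0,0,0],[0,0,0],4.5],
  [[0,0,0],[0,0,0],5.5],
  [[0,0,0],[0,0,0],6.5],
  [[0,0,0],[0,0,0],6.5],
])

```text
t: 9.35
eef_pos: [0.5526, 0.0784, 0.0363]
tool_rot: [0.0, 0.706, 0.708, 0.0]
contact_force: [-0.8, 0.1, 0.8]
gripper_width: 0.76
```

Emit:
carry_out([
  [[0,0,0],[0,0,-2],6.5],
  [[0,0,0],[0,0,-6],6.5],
  [[0,0,0],[0,0,-10],6.5],
  [[0,0,0],[0,0,-12],6.5],
  [[0,0,0],[0,0,-12],6.5],
])

```text
t: 9.98
eef_pos: [0.5536, 0.0786, 0.1578]
tool_rot: [0.001, 0.706, 0.708, 0.002]
contact_force: [0.6, 0.8, -0.4]
gripper_width: 0.759
```

```bash
python3 - <<'E'
from h import *
im=bot.read_camera("side")
for col in ("red","blue"):
    for c,a in mask(im,col)[1]:
        if a<2000: print(col,c,a,cap(c,"side"))
go([.5399,.1963,.16]); o=bot.get_obs(); print(o["contact_force"])
E
```

```text
red [312.56712329 245.39726027] 365 (array([0.55309345, 0.07884805]), 413.80683487909846)
blue [264.73175542 290.43984221] 507 (array([0.53996006, 0.19633104]), 586.1344335526228)
turn [ 0.06 -0.03  0.15] shift [11.78 -1.25 -0.34]
[-0.60090569 -0.03597296 -0.84153672]
```

Red stands upright and released at (0.553, 0.079). Next I move above blue.

Emit:
carry_out([
  [[0,0,0],[5,-0.6,0],6.5],
  [[0,0,0],[10,-1.1,0],6.5],
  [[0,0,0],[11.8,-1.3,0],6.5],
  [[0,0,0],[11.8,-1.3,0],6.5],
  [[0,0,0],[11.8,-1.3,0],6.5],
])

```text
t: 10.65
eef_pos: [0.5393, 0.1941, 0.1558]
tool_rot: [0.0, 0.707, 0.707, -0.001]
contact_force: [-0.1, -0.6, 0.5]
gripper_width: 0.761
```

```bash
python3 -c "
from h import *
go([.5399,.1963,.037])"
```

```text
turn [-0.04  0.09  0.  ] shift [ 0.24  0.07 11.88]
```

Emit:
carry_out([
  [[0,0,0],[0.2,0,4.5],6.5],
  [[0,0,0],[0.2,0,9],6.5],
  [[0,0,0],[0.2,0,11],6.5],
  [[0,0,0],[0.2,0,11.8],6.5],
  [[0,0,0],[0.2,0,11.8],6.5],
])

```text
t: 11.28
eef_pos: [0.5399, 0.1979, 0.0389]
tool_rot: [0.0, 0.707, 0.708, 0.0]
contact_force: [-0.2, -1.2, 0.6]
gripper_width: 0.762
```

Emit:
carry_out([
  [[0,0,0],[0,0,0],6.5],
  [[0,0,0],[0,0,0],6.5],
])

```text
t: 11.52
eef_pos: [0.5399, 0.1987, 0.0394]
tool_rot: [0.0, 0.706, 0.708, 0.001]
contact_force: [-0.4, -0.0, -0.2]
gripper_width: 0.76
```

```bash
python3 -c "
from h import *
go([.5399,.1963,.037])"
```

```text
turn [ 0.1  -0.06  0.15] shift [-0.24  0.    0.24]
```

Emit:
carry_out([
  [[0,0,0],[-0.2,0,0.2],6.5],
  [[0,0,0],[-0.2,0,0.2],6.5],
  [[0,0,0],[-0.2,0,0.2],3.5],
  [[0,0,0],[-0.2,0,0.2],3.5],
  [[0,0,0],[-0.2,0,0.2],3.5],
])

```text
t: 12.15
eef_pos: [0.5392, 0.1964, 0.0366]
tool_rot: [-0.0, 0.706, 0.708, 0.0]
contact_force: [-2.0, 0.3, 5.2]
gripper_width: 0.455
```

Emit:
carry_out([
  [[0,0,0],[0,0,0],3.5],
  [[0,0,0],[0,0,0],3.5],
  [[0,0,0],[0,0,0],3.5],
  [[0,0,0],[0,0,0],3.5],
])

```text
t: 12.65
eef_pos: [0.5392, 0.1964, 0.0366]
tool_rot: [-0.0, 0.706, 0.708, 0.0]
contact_force: [-1.2, 0.5, 4.7]
gripper_width: 0.457
```

Emit:
carry_out([
  [[0,0,0],[0,0,-1],3.5],
  [[0,0,0],[0,0,-3],3.5],
  [[0,0,0],[0,0,-5.5],3.5],
  [[0,0,0],[0,0,-8],3.5],
  [[0,0,0],[0,0,-9],3.5],
])

```text
t: 13.28
eef_pos: [0.5402, 0.1967, 0.1287]
tool_rot: [0.0, 0.706, 0.708, 0.002]
contact_force: [-0.2, -0.2, -1.6]
gripper_width: 0.458
```

Emit:
carry_out([
  [[0,0,0],[0,0,0],3.5],
  [[0,0,0],[0,0,0],3.5],
  [[0,0,0],[0,0,0],3.5],
  [[0,0,0],[0,0,0],3.5],
  [[0,0,0],[0,0,0],3.5],
])

```text
t: 13.9
eef_pos: [0.5391, 0.1963, 0.126]
tool_rot: [-0.0, 0.706, 0.708, -0.0]
contact_force: [0.4, -0.3, -2.5]
gripper_width: 0.458
```

```bash
python3 w.py; ls pics
```

```text
side red [(array([312.7, 245.3]), np.int32(373))]
side blue [(array([252. , 249.5]), np.int32(267))]
top red [(array([277.2, 223.1]), np.int32(308))]
top blue []
14.9 F [ 0.03865412 -0.16644834 -2.64750263] [0.43073975 0.38462401 0.44767264] 
T [ 2.0000e-03 -5.1398e+01  6.2830e+00 -2.2210e+01  1.1000e-02  2.0000e-03
  0.0000e+00] P [0.53918894 0.19634581 0.12627564] 0.46008165367921766
a.png
crop_side.png
crop_top.png
side0.png
top0.png
w1395.png
w1400.png
w640.png
w645.png
```

Blue weighs about 2.6 N and its cap rose 41 px in the side view, so it was really lifted. Red, at about 6.5 N, is the heavier one. I put blue back.

Emit:
carry_out([
  [[0,0,0],[0,0,4],3.5],
  [[0,0,0],[0,0,7],3.5],
  [[0,0,0],[0,0,8.2],3.5],
  [[0,0,0],[0,0,8.7],3.5],
  [[0,0,0],[0,0,8.8],3.5],
])

```text
t: 15.52
eef_pos: [0.5398, 0.1965, 0.0389]
tool_rot: [0.0, 0.706, 0.708, 0.001]
contact_force: [0.1, 0.7, -2.6]
gripper_width: 0.456
```

Emit:
carry_out([
  [[0,0,0],[0,0,0.05],3.5],
  [[0,0,0],[0,0,0.1],3.5],
  [[0,0,0],[0,0,0.15],3.5],
  [[0,0,0],[0,0,0.15],3.5],
])

```text
t: 16.02
eef_pos: [0.5392, 0.1964, 0.0369]
tool_rot: [-0.0, 0.706, 0.708, 0.0]
contact_force: [-0.6, 0.2, -2.6]
gripper_width: 0.459
```

Emit:
carry_out([
  [[0,0,0],[0,0,0.05],3.5],
  [[0,0,0],[0,0,0.1],3.5],
  [[0,0,0],[0,0,0.1],3.5],
])

```text
t: 16.4
eef_pos: [0.5393, 0.1964, 0.0366]
tool_rot: [-0.0, 0.706, 0.708, 0.0]
contact_force: [-3.4, -0.2, 6.6]
gripper_width: 0.457
```

Emit:
carry_out([
  [[0,0,0],[0,0,0],4.5],
  [[0,0,0],[0,0,0],5.5],
  [[0,0,0],[0,0,0],6.5],
  [[0,0,0],[0,0,0],6.5],
])

```text
t: 16.9
eef_pos: [0.5392, 0.1964, 0.0357]
tool_rot: [0.0, 0.706, 0.708, -0.0]
contact_force: [0.4, 0.7, 0.1]
gripper_width: 0.765
```

Emit:
carry_out([
  [[0,0,0],[0,0,-2],6.5],
  [[0,0,0],[0,0,-6],6.5],
  [[0,0,0],[0,0,-10],6.5],
  [[0,0,0],[0,0,-12],6.5],
  [[0,0,0],[0,0,-12],6.5],
])

```text
t: 17.52
eef_pos: [0.5405, 0.1968, 0.1586]
tool_rot: [0.001, 0.706, 0.708, 0.002]
contact_force: [0.7, 0.2, -0.1]
gripper_width: 0.763
```

```bash
python3 - <<'E'
from h import *
im=bot.read_camera("side")
for col in ("red","blue"):
    for c,a in mask(im,col)[1]:
        if a<2000: print(col,c,a,cap(c,"side"))
go([.553,.0787,.16])
E
```

```text
red [312.49315068 245.43287671] 365 (array([0.553127  , 0.07899492]), 413.9279507850297)
blue [264.59215686 290.41764706] 510 (array([0.54014542, 0.19644228]), 586.060378146125)
turn [ 0.11 -0.08  0.14] shift [-11.79   1.31  -0.31]
```

Blue is standing released at (0.540, 0.196). I go back to red.

Emit:
carry_out([
  [[0,0,0],[-5,0.6,0],6.5],
  [[0,0,0],[-10,1.1,0],6.5],
  [[0,0,0],[-11.8,1.3,0],6.5],
  [[0,0,0],[-11.8,1.3,0],6.5],
  [[0,0,0],[-11.8,1.3,0],6.5],
])

```text
t: 18.2
eef_pos: [0.5522, 0.0805, 0.1553]
tool_rot: [-0.001, 0.705, 0.709, -0.0]
contact_force: [-0.9, 0.7, 0.1]
gripper_width: 0.763
```

```bash
python3 -c "
from h import *
go([.553,.0787,.037])"
```

```text
turn [-0.05 -0.05  0.27] shift [-0.19  0.09 11.83]
```

Emit:
carry_out([
  [[0,0,0.2],[-0.1,0,4.5],6.5],
  [[0,0,0.2],[-0.1,0,9],6.5],
  [[0,0,0.2],[-0.1,0,11],6.5],
  [[0,0,0.2],[-0.1,0,11.8],6.5],
  [[0,0,0.2],[-0.1,0,11.8],6.5],
])

```text
t: 18.82
eef_pos: [0.5525, 0.0785, 0.0377]
tool_rot: [-0.0, 0.707, 0.707, -0.0]
contact_force: [-0.3, 0.1, -0.0]
gripper_width: 0.762
```

Emit:
carry_out([
  [[0,0,0],[0,0,0],6.5],
  [[0,0,0],[0,0,0],6.5],
])

```text
t: 19.08
eef_pos: [0.5531, 0.0777, 0.0387]
tool_rot: [0.0, 0.707, 0.707, 0.001]
contact_force: [0.4, 0.3, -0.4]
gripper_width: 0.765
```

```bash
python3 -c "
from h import *
go([.553,.0787,.037])"
```

```text
turn [ 0.09 -0.03 -0.05] shift [ 0.1  -0.01  0.17]
```

Emit:
carry_out([
  [[0,0,0],[0.1,0,0.15],6.5],
  [[0,0,0],[0.1,0,0.15],6.5],
  [[0,0,0],[0.1,0,0.15],3.5],
  [[0,0,0],[0.1,0,0.15],3.5],
  [[0,0,0],[0.1,0,0.15],3.5],
])

```text
t: 19.7
eef_pos: [0.5527, 0.0784, 0.0366]
tool_rot: [0.0, 0.707, 0.707, 0.0]
contact_force: [-1.2, -0.4, 4.9]
gripper_width: 0.447
```

Emit:
carry_out([
  [[0,0,0],[0,0,0],3.5],
  [[0,0,0],[0,0,0],3.5],
  [[0,0,0],[0,0,0],3.5],
  [[0,0,0],[0,0,0],3.5],
])

```text
t: 20.2
eef_pos: [0.5527, 0.0784, 0.0366]
tool_rot: [0.0, 0.707, 0.707, 0.0]
contact_force: [-0.9, -0.4, 5.3]
gripper_width: 0.448
```

Emit:
carry_out([
  [[0,0,0],[0,0,-1],3.5],
  [[0,0,0],[0,0,-3.5],3.5],
  [[0,0,0],[0,0,-7],3.5],
  [[0,0,0],[0,0,-10.5],3.5],
  [[0,0,0],[0,0,-12],3.5],
])

```text
t: 20.82
eef_pos: [0.5526, 0.0784, 0.1576]
tool_rot: [0.0, 0.708, 0.707, 0.001]
contact_force: [0.7, 0.2, -6.7]
gripper_width: 0.445
```

```bash
python3 -c "
from h import *
print(bot.get_obs()['contact_force']);go([.531,-.1875,.155])"
```

```text
[ 0.71632113  0.16620764 -6.67469296]
turn [ 0.07 -0.03 -0.06] shift [-26.59  -2.13   0.25]
```

Emit:
carry_out([
  [[0,0,0],[-2.5,-0.2,0],3.5],
  [[0,0,0],[-6,-0.5,0],3.5],
  [[0,0,0],[-10,-0.8,0],3.5],
  [[0,0,0],[-14,-1.1,0],3.5],
  [[0,0,0],[-18,-1.5,0],3.5],
])

```text
t: 21.45
eef_pos: [0.536, -0.1025, 0.1551]
tool_rot: [-0.001, 0.707, 0.707, -0.001]
contact_force: [0.9, 1.0, -6.0]
gripper_width: 0.451
```

Emit:
carry_out([
  [[0,0,0],[-3.5,-0.3,0],3.5],
  [[0,0,0],[-6,-0.5,0],3.5],
  [[0,0,0],[-7.8,-0.6,0],3.5],
  [[0,0,0],[-8.4,-0.6,0],3.5],
  [[0,0,0],[-8.4,-0.6,0],3.5],
])

```text
t: 22.08
eef_pos: [0.5312, -0.1849, 0.1559]
tool_rot: [-0.0, 0.707, 0.707, -0.0]
contact_force: [-0.9, 0.6, -6.4]
gripper_width: 0.443
```

Emit:
carry_out([
  [[0,0,0],[0,0,0],3.5],
  [[0,0,0],[0,0,0],3.5],
])

```text
t: 22.32
eef_pos: [0.5314, -0.1845, 0.1562]
tool_rot: [-0.0, 0.707, 0.707, 0.0]
contact_force: [-0.1, -0.1, -5.2]
gripper_width: 0.452
```

```bash
python3 - <<'E'
from h import *
o=bot.get_obs();print(o["contact_force"],o["eef_pos"]);go([.531,-.1875,.113])
im=bot.read_camera("side")
for c,a in mask(im,"red")[1]:
    if a<2000: print(c,a,cap(c,"side",o["eef_pos"][2]+.027))
cv2.imwrite("pics/b.png",cv2.resize(im[80:280,300:500],None,fx=3,fy=3)[:,:,::-1])
E
```

```text
[-0.12003575 -0.13565025 -5.22069204] [ 0.53142954 -0.18450511  0.1562256 ]
turn [-0.01 -0.03  0.03] shift [-0.3  -0.04  4.32]
[413.76960784 132.75490196] 204 (array([ 0.53414759, -0.18238548]), 264.47352719772607)
```

View pics/b.png

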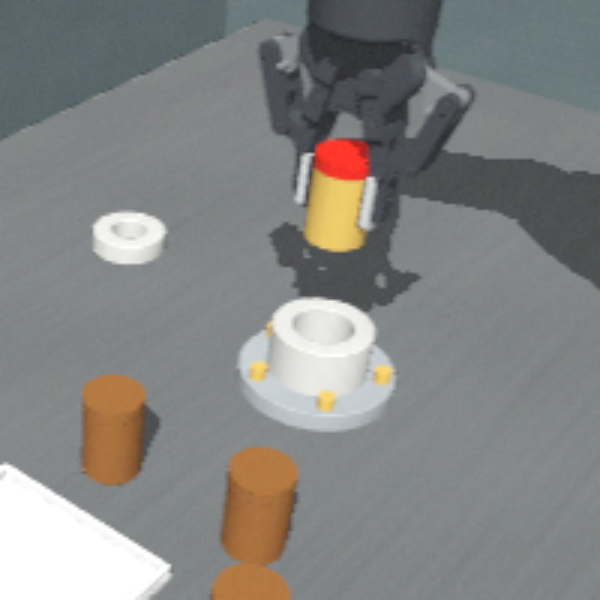

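The picture shows red upright between the pads (crop 338,195) above the hub (323,335). I lower it.

Emit:
carry_out([
  [[0,0,0],[-0.3,0,1.5],3.5],
  [[0,0,0],[-0.3,0,3],3.5],
  [[0,0,0],[-0.3,0,4],3.5],
  [[0,0,0],[-0.3,0,4.3],3.5],
  [[0,0,0],[-0.3,0,4.3],3.5],
])

```text
t: 23.0
eef_pos: [0.5312, -0.1887, 0.1131]
tool_rot: [-0.0, 0.708, 0.707, -0.0]
contact_force: [-0.1, 0.2, -6.5]
gripper_width: 0.45
```

Emit:
carry_out([
  [[0,0,0],[0,0,0],3.5],
  [[0,0,0],[0,0,0],3.5],
  [[0,0,0],[0,0,0],3.5],
])

```text
t: 23.38
eef_pos: [0.5314, -0.1886, 0.1136]
tool_rot: [0.0, 0.707, 0.707, 0.0]
contact_force: [0.2, 0.6, -6.6]
gripper_width: 0.45
```

```bash
python3 - <<'E'
from h import *
im=bot.read_camera("side");o=bot.get_obs();p=o["eef_pos"];print(o["contact_force"],p);go([.531,-.1875,.113])
v=im.copy()[100:240,330:480]; s=4; v=cv2.resize(v,None,fx=s,fy=s,interpolation=2)
def dr(P,col): cv2.polylines(v,[((proj(P,"side")-[330,100]+.5)*s).round().astype(int)],True,col,1)
h=(.531,-.1875); dr(circ(*h,.05,.036),(255,0,255)); dr(circ(*h,.05,.0215),(255,0,255)); dr(circ(*h,.014,.056),(255,0,255))
b=(p[0],p[1]); z=p[2]-.033; dr(circ(*b,z,.02),(0,255,255)); dr(circ(*b,z+.06,.0205),(0,255,255))
cv2.imwrite("pics/c.png",v[:,:,::-1])
E
```

```text
[ 0.06517722  0.04875006 -6.06693175] [ 0.53133374 -0.18856529  0.11351303]
turn [ 0.03 -0.   -0.06] shift [ 0.11 -0.03  0.05]
```

View pics/c.png

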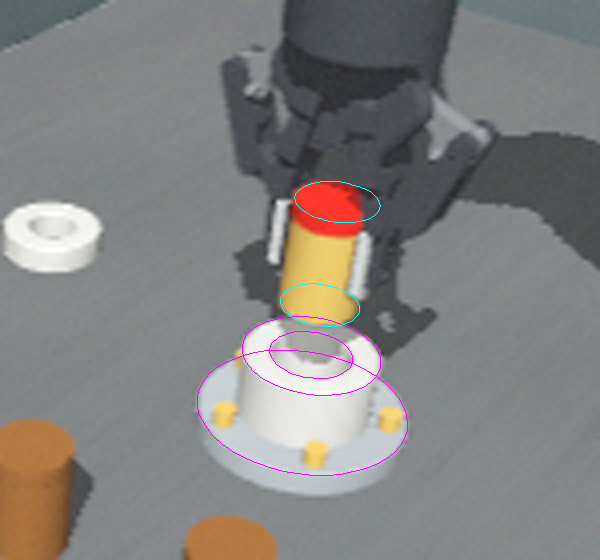

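```bash
python3 - <<'E'
from h import *
im=bot.read_camera("side"); p=bot.get_obs()["eef_pos"]
H,S,V=cv2.split(cv2.cvtColor(im,cv2.COLOR_RGB2HSV))
m=((S>110)&(V>90)&((H<35)|(H>175))); m[:140]=0;m[185:]=0;m[:,:385]=0;m[:,430:]=0
def edges(y,x,t=(0,0),z0=p[2]-.033):
    P=np.r_[circ(0,0,0,.02),circ(0,0,.051,.02)]@R.from_rotvec([*t,0]).as_matrix().T+[x,y,z0]
    a=np.zeros((400*8,640*8),np.uint8); cv2.fillConvexPoly(a,cv2.convexHull(((proj(P,"side")+.5)*8).astype(np.int32)),1); return a
a=edges(p[1],p[0])
for r in range(148,184,2):
    u=np.nonzero(m[r])[0]; w=np.nonzero(a[r*8+4])[0]/8
    print(r,(u.min(),u.max()+1) if len(u) else None,(w.min().round(1),w.max().round(1)) if len(w) else None)
E
```

```text
148 (np.int64(403), np.int64(420)) None
150 (np.int64(403), np.int64(420)) (np.float64(405.5), np.float64(418.5))
152 (np.int64(402), np.int64(421)) (np.float64(403.4), np.float64(422.1))
154 (np.int64(403), np.int64(421)) (np.float64(403.0), np.float64(423.6))
156 (np.int64(402), np.int64(421)) (np.float64(402.8), np.float64(423.6))
158 (np.int64(402), np.int64(419)) (np.float64(402.4), np.float64(423.2))
160 (np.int64(402), np.int64(419)) (np.float64(402.1), np.float64(422.9))
162 (np.int64(402), np.int64(418)) (np.float64(401.8), np.float64(422.5))
164 (np.int64(401), np.int64(418)) (np.float64(401.5), np.float64(422.1))
166 (np.int64(401), np.int64(418)) (np.float64(401.1), np.float64(421.8))
168 (np.int64(401), np.int64(417)) (np.float64(400.9), np.float64(421.4))
170 (np.int64(400), np.int64(417)) (np.float64(400.5), np.float64(421.0))
172 (np.int64(400), np.int64(417)) (np.float64(400.2), np.float64(420.6))
174 (np.int64(400), np.int64(418)) (np.float64(399.9), np.float64(420.2))
176 (np.int64(400), np.int64(419)) (np.float64(400.2), np.float64(419.9))
178 (np.int64(402), np.int64(419)) (np.float64(402.0), np.float64(419.4))
180 (np.int64(406), np.int64(416)) (np.float64(405.5), np.float64(416.9))
182 None None
```

```bash
python3 - <<'E'
from h import *
for k in range(4):
    im=bot.read_camera("top" if k<3 else "side"); o=bot.get_obs(); print(o["t"],o["eef_pos"],o["contact_force"].round(1),abs(o["joint_vel"]).max())
for c,a in mask(im,"blue")[1]: print(c,a,cap(c,"side"))
print(bot.hand_in())
E
```

```text
23.525 [ 0.53125869 -0.18856332  0.11339675] [ 0.5  1.2 -5.8] 0.0021625476870231865
23.575 [ 0.53120143 -0.18855724  0.11334256] [-0.1  1.  -6.8] 0.0033726578503431148
23.625 [ 0.53121499 -0.18857246  0.11333839] [ 0.   0.  -6.9] 0.0018531555701870913
23.675 [ 0.53123878 -0.18855872  0.1133359 ] [-1.1 -0.4 -5.9] 0.00188291068951669
[264.59215686 290.41764706] 510 (array([0.54014542, 0.19644228]), 586.060378146125)
the job is handed in; nothing more can be done
None
```

The red-capped bushing is the heavier one, and I handed the job in at 23.7 s while holding it over the hub's bore. I lifted red 9 cm and it weighed about 6.5 N (0.67 kg). After standing it back in the tray and releasing it, I lifted blue 9 cm; it weighed about 2.6 N (0.27 kg). Blue went back to its place before I picked red up again.

Last checks:
- **Red:** it is held still and upright at (0.531, -0.1886). In the side view, its left and bottom edges matched an upright outline to within about a pixel. Its underside is about 3 cm above the rim, and the force on the tool is just its weight, so nothing else is touching it.
- **Blue:** it stands released in the tray at (0.540, 0.196), where it started.
- **Spanner, jar, bearing and brown look-alikes:** none were approached or touched, though I did not measure their positions again at the end.
- **Small disagreements:** the estimates of the hub centre differ by about 2 mm (x 0.5305 to 0.532, y -0.186 to -0.188). The held position is 1 to 3 mm from each of them. A cap-only position estimate for the held bushing, taken while the gripper partly hid the cap, was about 3 mm off. I relied on the edge comparison instead.

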